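# Stack a filter cartridge on its assembly stand

## Robot

A 6-joint arm with a two-finger parallel gripper is mounted at the origin on the work surface. World frame = base frame: x ahead of the robot, y to its left, z up, the work surface at z = 0. Lengths are in m, angles in degrees, forces in N, time in s.
With the tool pointing down it reaches from about 0.4 to 0.825 m from the base axis. Payload 7 kg.
Tool frame: the origin (TCP) lies at the very end of the fingers, on their centre line; the grasp point (between the pads) lies 19 mm behind it (ctrl.grip_point_offset is the distance from the TCP to the grasp point, in m); x points along the fingers, z is the direction in which the jaws open and shut, and the axes are right-handed (so a half turn about x gives the same grasp; the last joint's range is limited). The gripper opens to 88 mm and grips with 3 to 60 N. Pads are 19 mm wide; open, the fingers measure 130 mm over their backs; the gripper's body (78 mm by 193 mm) begins 47 mm behind the grasp point.
Start: joints at [79.991, 20.546, 0.682, 0, -70.136, -16.507], TCP at [0.301, 0.604, 0.227] pointing down, gripper open.
Joint ranges: [-176.03, 176.03], [-82.01, 121.73], [-58.28, 71.71], [-173.87, 95.51], [-174.79, -0.11], [-173.66, 173.66]. Speed limits (degrees/s): [136.94, 136.94, 172.46, 180, 180, 180].

## Interface

Orientations are given as [roll, pitch, yaw] about the fixed x, y, z axes, in that order (R = Rz(yaw) Ry(pitch) Rx(roll)).
In Python, from plant import get_obs, snapshot, calibration, close_job, ctrl gives the robot as it stands.
- The arm moves only by the tool move_arm, never from a script. Its argument "commands" is a list that holds one entry, the list of rows, each a list of 4 numbers: the shift along the tool's x, y, z in cm, then the turn about the tool's x in rad. In form: [[[dx, dy, dz, spin], ...]]. A call has 1 to 8 rows; each row shifts and turns the commanded pose from where the row before left it, along the tool's axes as they then stand; what a row does not reach is not made up. A row lasts 1/10 s, in which the tool goes at most 50 mm and 8.59 degrees, less where a joint would pass 70% of its speed; a pose out of reach is approached as far as the arm can. A call with a gripper value outside its range is refused whole. "jaw" is the finger opening in cm, from 0 to 8.76, set as the call begins (left out, the last holds). The fingers move at their own pace and stop on an object; the grip force is fixed at half the most. Time passes only in rows, so rows that do not move let the fingers close. It gives the time, the measured TCP pose, the force and the opening at its end, in the units of the state.
- get_obs(): the state, without advancing time (a new reading comes with each control period).
- snapshot(name): name is "scene" or "top" or "wrist"; returns (picture, depth): 480x640x3 uint8, red, green, blue; 480x640 float32, m along the optical axis (not along the pixel's ray), 0 where there is no reading.
- calibration(name): a dict with "mtx" (3x3 intrinsics, pixels), "T" (4x4, takes a point from camera to world coordinates); the wrist camera has in their place "tool_from_camera" (4x4, takes a point from camera to tool coordinates, whose origin is the TCP and whose axes are the tool frame's). Camera axes: x right, y up, looking along -z (the intrinsics and any distortion apply to the point x, -y, -z); pixel columns grow to the right and rows downward; lengths in m; the calibration is good to about 2 mm. A picture is of the moment at which its call begins: read the wrist's pose just before it. calibration takes no time and is no camera call.
- close_job(): hands the job in, once; it reports no verdict.
The state is a dict: "clock": time; "joint_pos": joint angles; "qvel": joint speeds; "tau": joint torques, N m; "tool_pos": TCP position; "orientation": TCP orientation; "force": force on the tool from outside, world axes, zero at the start; "moment": the same for the moment, N m; "opening": finger opening in m.
Only numpy, scipy, OpenCV 4.12 (cv2) and the standard library are available. Lean on these libraries where they do the work, as an engineer would, in place of code of your own. Each camera call takes 0.05 s, during which the arm holds its last target. There are 200 camera calls.

## Task

Stack the filter cartridge on the stand with the brass post, one part at a time from the bottom up: first the grey coarse filter element and then the red spacer ring, both over the post, then the white fine filter element on the spacer, and last the blue cap on top, closed side up. Lower each part until it rests flat and centred on the one below rather than dropping it, let go of the finished stack, and leave the tape roll and the glue bottle where they are.

Things in the scene. Friction and masses are not known exactly. Their poses are not given: they have to be found in the camera images.
- stand_seat (a point): Fixed assembly stand at an unknown place: a round aluminium flange (110 mm across, 8 mm thick) with a raised dark round seat (54 mm across, its top 20 mm above the table) and an upright brass post in the middle (10 mm diameter, its tapered tip 50 mm above the seat, so it reaches through the grey element and 10 mm into the spacer on top of it; the parts above are held by resting on each other). This point is the middle of the seat's top face, on the post's axis; z points up.
- coarse_center (a point): Loose grey pleated coarse filter element with grey end rims: an upright ring 60 mm outside diameter, 28 mm bore right through, 40 mm high, about 90 g. The point is its centre, on the axis, 20 mm above its underside; z is its axis, up.
- seal_center (a point): Loose plain red spacer ring of hard plastic, lying flat: 60 mm outside diameter, 28 mm bore right through, 14 mm high, about 50 g. The point is its centre, 7 mm above its underside; z is its axis, up.
- fine_center (a point): Loose white pleated fine filter element with white end rims: an upright ring 60 mm outside diameter, 28 mm bore right through, 30 mm high, about 90 g. The point is its centre, 15 mm above its underside; z is its axis, up.
- cap_center (a point): Loose blue round cap lying closed side up, with a white dot (20 mm) on top: 60 mm outside diameter, 26 mm high, about 70 g; underneath it has a blind hole 28 mm wide and 18 mm deep. The point is its centre, 13 mm above its underside; z is its axis, up.
- tape: Bystander: loose roll of yellow tape lying flat, 90 mm outside diameter, 68 mm bore, 24 mm high. Origin at the centre of its underside. Not to be moved.
- glue: Bystander: loose amber glue bottle with a white cap, standing upright, 52 mm diameter, 110 mm high. Origin at the centre of its underside. Not to be moved.
Not all that is in view belongs to the job. There is more than one size of the part that bears stand_seat; the job needs the smallest.

How it is judged (in metres and radians):
On the way, in this order (a step that is already met when the one before it is completed fails the run):
1. the grey coarse element rests on the seat of the stand, round its post (horizontal distance between coarse_center and stand_seat below 0.012 m and z of coarse_center in the frame of stand_seat between 0.016 and 0.024 m and angle between coarse_center's own z axis and vertical below 0.1 rad), for 0.2 s.
2. the red spacer ring rests on the grey element (horizontal distance between seal_center and stand_seat below 0.012 m and z of seal_center in the frame of stand_seat between 0.043 and 0.051 m and angle between seal_center's own z axis and vertical below 0.1 rad), for 0.2 s.
3. the white fine element rests on the red spacer (horizontal distance between fine_center and stand_seat below 0.012 m and z of fine_center in the frame of stand_seat between 0.065 and 0.073 m and angle between fine_center's own z axis and vertical below 0.1 rad), for 0.2 s.
4. the blue cap covers the white element, open side down (horizontal distance between cap_center and stand_seat below 0.012 m and z of cap_center in the frame of stand_seat between 0.093 and 0.101 m and angle between cap_center's own z axis and vertical below 0.1 rad), for 0.2 s.
At the end, for the whole second after the job is handed in: From the bottom up on the stand: grey element, red spacer, white element, blue cap; each within 12 mm of the post's axis, within 4 mm of its proper height (centres 20, 47, 69 and 97 mm above the seat), upright within 0.1 rad, released and at rest (all of step 1 and all of step 2 and all of step 3 and all of step 4 and linear speed of each of coarse, seal, fine, cap below 0.02 m/s); the robot touches nothing.
It fails at once if the tape roll is moved by more than 30 mm (distance of tape from where it was at the start of the episode above 0.03 m).
It fails at once if the glue bottle is moved by more than 30 mm or tipped over (distance of glue from where it was at the start of the episode above 0.03 m or angle between glue's own z axis and vertical above 0.5 rad).
It fails at once if a part is dropped onto the stand (it goes faster than 0.8 m/s there, a fall of over 30 mm) ((horizontal distance between coarse_center and stand_seat below 0.012 m and z of coarse_center in the frame of stand_seat below 0.14 m and linear speed of coarse above 0.8 m/s) or (horizontal distance between seal_center and stand_seat below 0.012 m and z of seal_center in the frame of stand_seat below 0.14 m and linear speed of seal above 0.8 m/s) or (horizontal distance between fine_center and stand_seat below 0.012 m and z of fine_center in the frame of stand_seat below 0.14 m and linear speed of fine above 0.8 m/s) or (horizontal distance between cap_center and stand_seat below 0.012 m and z of cap_center in the frame of stand_seat below 0.14 m and linear speed of cap above 0.8 m/s)).
It also fails if it takes over 104 s, if anything falls off the work surface, if the arm or the gripper's body presses on something with over 40 N, if the wrist force passes 120 N, or if a joint passes its speed limit or range.

## Working session

There is one attempt and no reset: what is moved stays moved. The work goes in short steps, Python scripts to look and compute and a tool call to move; the robot and the scene stay as the last step left them, time stands still between calls to the robot, and variables do not carry over. Pictures are saved under pics/ and viewed, about 12 in all and at most 16, crops included, and the job is handed in when it is done.

Besides the shell and the picture viewer there is one more tool, called after "Emit:" as name(argument=value, ...), one argument or row to a line, values as JSON. move_arm: Moves the arm, as the interface text tells. Its arguments: {"type":"object","properties":{"commands":{"type":"array"},"jaw":{"type":"number"}},"required":["commands"]}

```bash
mkdir -p pics; python3 - <<'E'
from plant import *
import cv2,numpy as np
print(get_obs())
for n in("scene","top"):
    p,d=snapshot(n); cv2.imwrite(f"pics/{n}0.png",p[:,:,::-1]); np.save(n+"0.npy",d); print(n,calibration(n))
print(calibration("wrist"))
E
```

```text
{'clock': 0.0, 'joint_pos': array([ 7.99909888e+01,  2.05903871e+01,  6.33968284e-01, -2.10293844e-02,
       -7.01362320e+01, -1.65071825e+01]), 'qvel': array([ 0.07197561,  0.0171996 , -0.08347794,  0.02625911,  0.03896111,
       -0.05884149]), 'tau': array([ 2.61191781e-05, -5.82717204e+01,  2.93038023e+01,  6.99697495e+00,
        6.69153917e-03, -1.56133833e-04]), 'tool_pos': array([0.30115082, 0.60354486, 0.22563314]), 'orientation': array([   4.4641014 ,   89.90526286, -112.05925378]), 'force': array([-0.62856238, -0.23793416, -0.81319083]), 'moment': array([ 0.019299  , -0.00087627, -0.0103656 ]), 'opening': 0.08755195902809552}
scene {'mtx': array([[589.89162173,   0.        , 320.91588874],
       [  0.        , 589.89162173, 240.70787071],
       [  0.        ,   0.        ,   1.        ]]), 'T': array([[-0.22082167, -0.67449567,  0.70448093,  1.2872283 ],
       [ 0.97531319, -0.15167319,  0.16049743,  0.19556659],
       [-0.00140395,  0.72253085,  0.69133725,  0.85759336],
       [ 0.        ,  0.        ,  0.        ,  1.        ]])}
top {'mtx': array([[592.23075568, 
[... 304 characters left out ...]
2],
       [-1.38326287e-02,  1.52640134e-01,  9.88185027e-01,
         1.46662857e+00],
       [ 0.00000000e+00,  0.00000000e+00,  0.00000000e+00,
         1.00000000e+00]])}
{'mtx': array([[392.55894963,   0.        , 322.39141306],
       [  0.        , 392.55894963, 231.82073727],
       [  0.        ,   0.        ,   1.        ]]), 'tool_from_camera': array([[ 5.21639335e-05,  2.59284899e-01, -9.65800879e-01,
        -1.58158042e-01],
       [ 1.83374815e-04,  9.65800862e-01,  2.59284904e-01,
         6.91612596e-02],
       [ 9.99999982e-01, -1.90628878e-04,  2.83365160e-06,
        -5.12808148e-05],
       [ 0.00000000e+00,  0.00000000e+00,  0.00000000e+00,
         1.00000000e+00]])}
```

View pics/scene0.png

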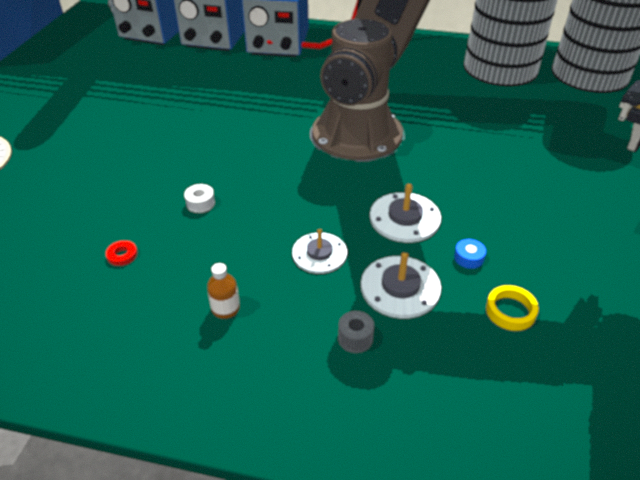

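View pics/top0.png

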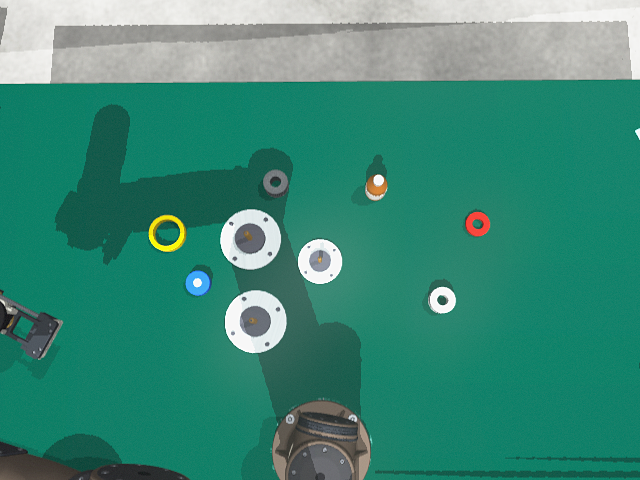

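Stands in the top view are at (250,239), (255,321) and (320,261). The last has the smallest flange, about 44 px against 61 px, so I'll check its size in mm next. The parts are grey (275,182), red (478,223), white (442,300) and blue (197,283). The tape is at (167,233) and the glue at (376,187).

```bash
cat > h.py <<'E'
import cv2,numpy as np
from plant import *
from scipy.spatial.transform import Rotation as R
def ray(n,uv,z,T=None):
    c=calibration(n); T=c["T"] if T is None else T
    q=np.linalg.inv(c["mtx"])@[uv[0],uv[1],1]; d=T[:3,:3]@[q[0],-q[1],-q[2]]
    return T[:3,3]+d*(z-T[2,3])/d[2]
def proj(n,P,T=None):
    c=calibration(n); T=c["T"] if T is None else T
    p=np.linalg.inv(T)@[*P,1]; q=c["mtx"]@[p[0],-p[1],-p[2]]; return q[:2]/q[2]
def toolT():
    o=get_obs(); T=np.eye(4); T[:3,:3]=R.from_euler("xyz",o["orientation"],degrees=True).as_matrix(); T[:3,3]=o["tool_pos"]; return T
def wristT(): return toolT()@calibration("wrist")["tool_from_camera"]
def blob(m,near=None):
    k,l,s,c=cv2.connectedComponentsWithStats(m.astype(np.uint8))
    i=min(range(1,k),key=lambda i:np.hypot(*(c[i]-near))if s[i,4]>60 else 1e9) if near is not None else 1+np.argmax(s[1:,4])
    cs,_=cv2.findContours((l==i).astype(np.uint8),cv2.RETR_EXTERNAL,cv2.CHAIN_APPROX_NONE)
    return cv2.fitEllipse(cs[0])
E
python3 - <<'E'
from h import *
p=cv2.imread("pics/top0.png"); d=np.load("top0.npy"); hs=cv2.cvtColor(p,cv2.COLOR_BGR2HSV); H,S,V=cv2.split(hs)
M={"white":(S<60)&(V>120),"red":((H<8)|(H>172))&(S>120)&(V>100),"blue":(abs(H.astype(int)-105)<12)&(S>100)&(V>150),"grey":(S<60)&(V<140)&(V>40),"yellow":(abs(H.astype(int)-28)<6)&(S>150)}
for n,m,near,z,f in[("stand","white",(320,261),.008,.11),("other1","white",(250,239),.008,0),("other2","white",(255,321),.008,0),("fine","white",(442,300),.03,.06),("seal","red",(478,223),.014,.06),("cap","blue",(197,283),.026,.06),("coarse","grey",(275,182),.04,.06),("tape","yellow",(167,233),.024,.09)]:
    e=blob(M[m],near); u,v=e[0]; P=ray("top",e[0],z); a=np.linalg.norm(ray("top",(u+e[1][1]/2,v),z)-ray("top",(u-e[1][1]/2,v),z))
    print(n,np.round(e[0],1),np.round(e[1],1),P.round(4),"diam",a.round(4),"nominal",f,"reach",np.hypot(*P[:2]).round(3))
c=np.array(calibration("top")["T"])
for uv in[(320,270),(275,175),(478,214),(442,290),(190,283)]:
    # height from depth
    k=calibration("top");q=np.linalg.inv(k["mtx"])@[uv[0],uv[1],1];X=c[:3,:3]@(np.array([q[0],-q[1],-q[2]])*d[uv[1],uv[0]])+c[:3,3];print(uv,X.round(3))
cr=np.hstack([cv2.resize(p[190:370,190:370],None,fx=2.2,fy=2.2,interpolation=2),cv2.resize(cv2.imread("pics/scene0.png")[180:320,280:420],(396,396),interpolation=2)])
cv2.imwrite("pics/crop1.png",cr)
E
```

```text
stand [319.6 261. ] [43.4 44. ] [0.453  0.0013 0.008 ] diam 0.1093 nominal 0.11 reach 0.453
other1 [250.2 238.9] [59.4 60.2] [0.5091 0.1747 0.008 ] diam 0.1509 nominal 0 reach 0.538
other2 [255.3 321.1] [61.  62.3] [0.3051 0.1589 0.008 ] diam 0.1528 nominal 0 reach 0.344
fine [441.6 299.8] [25.7 27.1] [ 0.3551 -0.2934  0.03  ] diam 0.0653 nominal 0.06 reach 0.461
seal [477.1 223.6] [23.5 24. ] [ 0.5451 -0.3908  0.014 ] diam 0.0594 nominal 0.06 reach 0.671
cap [197.5 282.8] [24.  25.1] [0.3978 0.2998 0.026 ] diam 0.0615 nominal 0.06 reach 0.498
coarse [275.5 183.2] [24.3 27.4] [0.6439 0.1102 0.04  ] diam 0.0681 nominal 0.06 reach 0.653
tape [167.  232.9] [35.9 36.5] [0.5222 0.38   0.024 ] diam 0.0911 nominal 0.09 reach 0.646
(320, 270) [0.43  0.    0.018]
(275, 175) [0.663 0.111 0.047]
(478, 214) [ 0.569 -0.394  0.015]
(442, 290) [ 0.379 -0.296  0.026]
(190, 283) [0.397 0.318 0.028]
```

View pics/crop1.png

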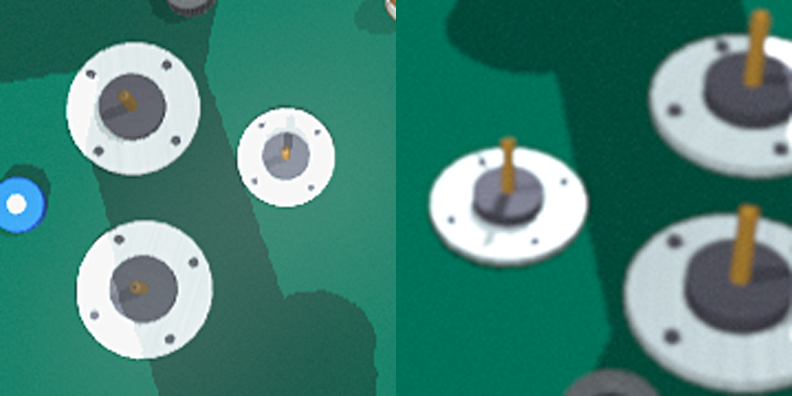

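Confirmed: the stand at (320,261) in the top view, or (320,252) in the scene view, has a 109 mm flange, matching the 110 mm given. The other two measure about 152 mm. I'll turn the tool to line up with the world axes and hover over the grey element.

Emit:
move_arm(
  commands=[
    [[0, 0, 0, -0.1156], [0, 0, 0, -0.1156], [0, 0, 0, -0.1156], [0, 0, 0, -0.1156], [0, 2.4, 3.5, 0], [0, 2.4, 3.5, 0], [0, 2.4, 3.5, 0], [0, 2.4, 3.5, 0]],
  ],
  jaw=8.76,
)

```text
clock: 0.9
tool_pos: [0.3977, 0.4624, 0.2262]
orientation: [-31.8, 90.0, -121.8]
force: [1.5, 0.9, 0.8]
opening: 0.0876
```

Emit:
move_arm(
  commands=[
    [[0, 2.4, 3.5, 0], [0, 2.4, 3.5, 0], [0, 2.4, 3.5, 0], [0, 2.4, 3.5, 0], [0, 2.4, 3.5, 0], [0, 2.4, 3.5, 0], [0, 2.4, 3.5, 0], [0, 2.4, 3.5, 0]],
  ],
)

```text
clock: 1.7
tool_pos: [0.5897, 0.1822, 0.2263]
orientation: [-74.5, 90.0, -164.5]
force: [0.4, 1.4, 0.1]
opening: 0.0874
```

Emit:
move_arm(
  commands=[
    [[0, 2.4, 3.5, 0], [0, 2.4, 3.5, 0], [0, 0, 0, 0], [0, 0, 0, 0], [0, 0, 0, 0]],
  ],
)

```text
clock: 2.2
tool_pos: [0.6367, 0.1141, 0.2262]
orientation: [-78.2, 90.0, -168.3]
force: [-0.4, -0.2, -1.1]
opening: 0.0875
```

```bash
cat >> h.py <<'E'
def wsnap(f):
    T=wristT(); p,d=snapshot("wrist"); b=np.ascontiguousarray(p[:,:,::-1]); cv2.imwrite(f,b); return T,b,d
def status():
    o=get_obs(); T=toolT(); print("t",round(o["clock"],2),"tcp",T[:3,3].round(4),"x",T[:3,0].round(3),"y",T[:3,1].round(3),"z",T[:3,2].round(3),"op",round(o["opening"],4),"F",o["force"].round(1))
E
python3 - <<'E'
from h import *
status(); T,b,d=wsnap("pics/w1.png"); print(proj("wrist",(.644,.110,.04),T),proj("wrist",(.453,.0013,.02),T),proj("wrist",(.63,-.12,.1),T))
E
```

```text
t 2.2 tcp [0.6367 0.1141 0.2262] x [-0.001 -0.    -1.   ] y [ 1.    -0.    -0.001] z [-0. -1.  0.] op 0.0875 F [-0.4 -0.2 -1.1]
[327.33300707 198.54894755] [428.72318354 372.54414797] [635.02181273 231.22249839]
```

View pics/w1.png

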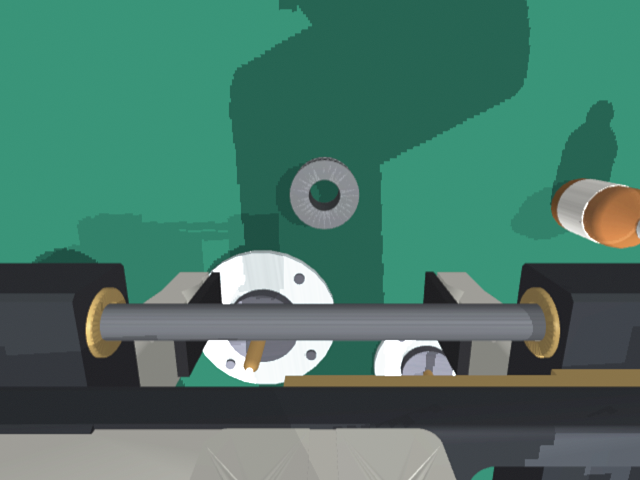

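The wrist view shows the grey element's top ring centred near (324,194) and about 69 px across. The prediction was (327,198). The target stand's seat is near (427,365).

```bash
python3 - <<'E'
from h import *
b=cv2.imread("pics/w1.png");T=wristT();H,S,V=cv2.split(cv2.cvtColor(b,cv2.COLOR_BGR2HSV))
m=((S<50)&(V>60)).astype(np.uint8); m[260:]=0; 
e=blob(m,(324,194));print(e, ray("wrist",e[0],.04,T).round(4))
# bore
r=((1-m)[160:230,290:360]); e=blob(r,(34,34)); u=np.array(e[0])+(290,160); print(u,e[1],ray("wrist",u,.04,T).round(4), ray("wrist",(324,194),.04,T).round(4))
s=cv2.imread("pics/scene0.png");H,S,V=cv2.split(cv2.cvtColor(s,cv2.COLOR_BGR2HSV))
e=blob((S<60)&(V>150),(320,252));print("stand scene",e,ray("scene",e[0],.008)); 
E
```

```text
((323.9607849121094, 193.01751708984375), (67.9447250366211, 71.01207733154297), 178.85107421875) [0.649  0.1135 0.04  ]
[324.04523849 194.34212875] (29.07888412475586, 29.232852935791016) [0.6478 0.1134 0.04  ] [0.6481 0.1134 0.04  ]
stand scene ((319.1724853515625, 252.10557556152344), (37.6681022644043, 52.95340347290039), 89.18502807617188) [0.45509883 0.00229006 0.008     ]
```

Emit:
move_arm(
  commands=[
    [[2.5, 1.1, 0.05, 0], [4, 0, 0, 0], [4, 0, 0, 0], [4, 0, 0, 0], [3, 0, 0, 0], [2.5, 0, 0, 0], [1.4, 0, 0, 0], [0, 0, 0, 0]],
  ],
)

```text
clock: 3.05
tool_pos: [0.6467, 0.1138, 0.0107]
orientation: [-67.0, 89.8, -157.0]
force: [0.6, -0.5, 0.5]
opening: 0.0876
```

Emit:
move_arm(
  commands=[
    [[0, 0, 0, 0], [0, 0, 0, 0], [0, 0, 0, 0], [0, 0, 0, 0], [0, 0, 0, 0], [0, 0, 0, 0], [0, 0, 0, 0], [0, 0, 0, 0]],
  ],
  jaw=5.5,
)

```text
clock: 3.85
tool_pos: [0.6487, 0.1135, 0.0137]
orientation: [105.9, 89.9, 15.9]
force: [-1.9, 1.3, 5.8]
opening: 0.0599
```

Emit:
move_arm(
  commands=[
    [[-1, 0, 0, 0], [-2, 0, 0, 0], [-3, 0, 0, 0], [-3, 0, 0, 0], [-2, 0, 0, 0], [-1, 0, 0, 0], [0, 0, 0, 0], [0, 0, 0, 0]],
  ],
)

```text
clock: 4.65
tool_pos: [0.6475, 0.1131, 0.1316]
orientation: [-83.3, 89.9, -173.3]
force: [-0.8, 0.1, -1.2]
opening: 0.0599
```

Emit:
move_arm(
  commands=[
    [[0, -1.6, 0.92, 0], [0, -3.2, 1.85, 0], [0, -3.2, 1.85, 0], [0, -3.2, 1.85, 0], [0, -3.2, 1.85, 0], [0, -3.2, 1.85, 0], [0, -1.7, 0.96, 0], [0, 0, 0, 0]],
  ],
)

```text
clock: 5.45
tool_pos: [0.4518, 0.0006, 0.1314]
orientation: [-80.2, 89.8, -170.3]
force: [0.2, -0.2, -0.3]
opening: 0.06
```

Emit:
move_arm(
  commands=[
    [[0, 0, 0, 0], [0, 0, 0, 0], [0, 0, 0, 0]],
  ],
)

```text
clock: 5.75
tool_pos: [0.4556, 0.0024, 0.1321]
orientation: [-64.2, 89.9, -154.3]
force: [-0.2, 0.7, -0.9]
opening: 0.0596
```

```bash
python3 - <<'E'
from h import *
status(); T=wristT()
I=[]
for n in("wrist","scene","top"):
    p,d=snapshot(n); b=np.ascontiguousarray(p[:,:,::-1]);cv2.imwrite(f"pics/a_{n}.png",b)
    for z in(.02,.07):
        q=proj(n,(.454,.0018,z),T if n=="wrist" else None);print(n,z,q); cv2.circle(b,(int(q[0]),int(q[1])),1,(255,0,255),-1)
    if n!="wrist": q=q.astype(int);I.append(cv2.resize(b[q[1]-60:q[1]+60,q[0]-60:q[0]+60],(400,400),interpolation=2))
cv2.imwrite("pics/a.png",np.hstack(I))
E
```

```text
t 5.75 tcp [0.4556 0.0024 0.1321] x [-0.001 -0.    -1.   ] y [ 1.    -0.    -0.001] z [-0. -1.  0.] op 0.0596 F [-0.2  0.7 -0.9]
wrist 0.02 [323.56290333 229.34533059]
wrist 0.07 [323.81841546 250.9171218 ]
scene 0.02 [319.03739258 247.50232495]
scene 0.07 [318.94592163 229.37386139]
top 0.02 [319.33462602 260.00701763]
top 0.07 [319.10682019 257.25272089]
```

View pics/a.png

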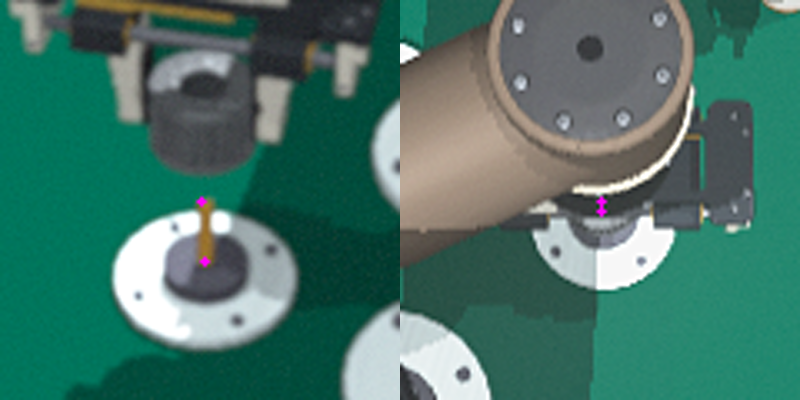

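The post tip and seat line up with the estimate in the scene crop to within about 1.5 px, which suggests roughly 1 mm more in +y. Lowering now.

Emit:
move_arm(
  commands=[
    [[1, 0, -0.05, 0], [2, 0, 0, 0], [2, 0, 0, 0], [1.5, 0, 0, 0], [1, 0, 0, 0], [1, 0, 0, 0], [0.7, 0, 0, 0], [0, 0, 0, 0]],
  ],
)

```text
clock: 6.7
tool_pos: [0.4547, 0.0024, 0.0398]
orientation: [-66.6, 89.9, -156.7]
force: [0.2, -1.0, -0.1]
opening: 0.0601
```

Emit:
move_arm(
  commands=[
    [[0.2, 0, 0, 0], [0.2, 0, 0, 0], [0, 0, 0, 0], [0, 0, 0, 0]],
  ],
)

```text
clock: 7.1
tool_pos: [0.4553, 0.0027, 0.0368]
orientation: [112.7, 90.0, 22.7]
force: [-0.4, 0.0, -1.3]
opening: 0.0599
```

Emit:
move_arm(
  commands=[
    [[0.2, 0, 0, 0], [0.1, 0, 0, 0], [0, 0, 0, 0], [0, 0, 0, 0]],
  ],
)

```text
clock: 7.5
tool_pos: [0.4552, 0.0026, 0.0337]
orientation: [101.1, 90.0, 11.1]
force: [-1.2, -0.1, 2.5]
opening: 0.06
```

```bash
python3 - <<'E'
from h import *
status(); T,b,d=wsnap("pics/w2.png"); 
p,d=snapshot("scene"); b2=cv2.resize(p[190:310,260:380,::-1],(480,480),interpolation=2)
cv2.imwrite("pics/w2c.png",np.hstack([b[100:400,160:480],cv2.resize(b2,(300,300))]))
E
```

```text
t 7.5 tcp [0.4552 0.0026 0.0337] x [ 0.  0. -1.] y [ 1. -0.  0.] z [-0. -1. -0.] op 0.06 F [-1.2 -0.1  2.5]
```

View pics/w2c.png

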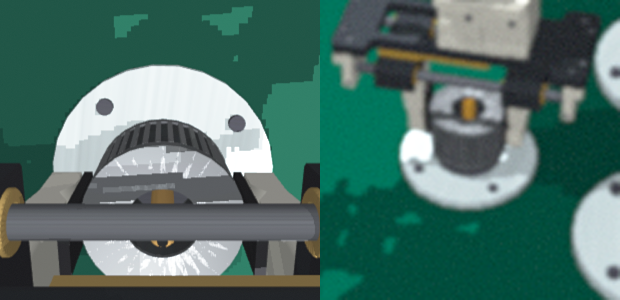

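The post is inside the bore and contact is starting, with about 2.5 N on the wrist. I'll ease down 1 mm more, release, rise and travel to the red ring.

Emit:
move_arm(
  commands=[
    [[0.1, 0, 0, 0], [0, 0, 0, 0], [0, 0, 0, 0]],
  ],
)

```text
clock: 7.9
tool_pos: [0.4552, 0.0026, 0.0335]
orientation: [87.0, 90.0, -3.0]
force: [-5.8, 2.0, 16.4]
opening: 0.0598
```

Emit:
move_arm(
  commands=[
    [[0, 0, 0, 0], [0, 0, 0, 0], [0, 0, 0, 0], [0, 0, 0, 0], [0, 0, 0, 0], [0, 0, 0, 0], [0, 0, 0, 0], [0, 0, 0, 0]],
  ],
  jaw=8.76,
)

```text
clock: 8.7
tool_pos: [0.4552, 0.0026, 0.0325]
orientation: [97.5, 90.0, 7.5]
force: [0.5, 1.1, 0.6]
opening: 0.0876
```

Emit:
move_arm(
  commands=[
    [[-1, 0, 0, 0], [-2, 0, 0, 0], [-3, 0, 0, 0], [-4, 0, 0, 0], [-4, 0, 0, 0], [-2, 0, 0, 0], [-1, 0, 0, 0], [0, 0, 0, 0]],
  ],
)

```text
clock: 9.5
tool_pos: [0.4556, 0.0028, 0.2039]
orientation: [113.9, 89.8, 23.8]
force: [-1.4, -0.6, 0.6]
opening: 0.0874
```

```bash
python3 - <<'E'
from h import *
status(); T,b,d=wsnap("pics/w3.png"); print(proj("wrist",(.454,.002,.06),T))
p,d=snapshot("scene"); q=proj("scene",(.454,.002,.04)).astype(int); b2=cv2.resize(p[q[1]-40:q[1]+40,q[0]-40:q[0]+40,::-1],(480,480),interpolation=2)
cv2.imwrite("pics/w3c.png",np.hstack([b[100:400,160:480],cv2.resize(b2,(300,300))]))
E
```

```text
t 9.5 tcp [0.4556 0.0028 0.2039] x [ 0.003  0.001 -1.   ] y [ 1.    -0.     0.003] z [-0.    -1.    -0.001] op 0.0874 F [-1.4 -0.6  0.6]
[323.93629501 219.71024025]
```

View pics/w3c.png

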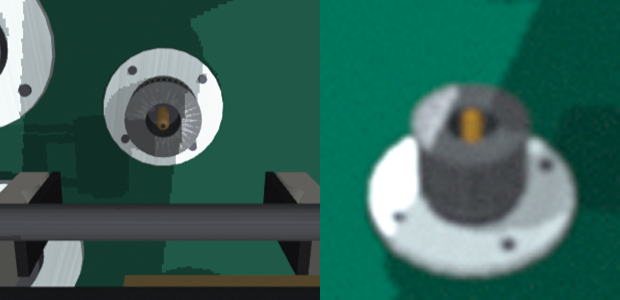

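The grey element sits on the seat around the post, with its ring top near (322,218) in the full wrist frame and the post inside the bore. I'll measure the stand axis here and travel to the red ring.

```bash
python3 - <<'E'
from h import *
T=wristT()
b=cv2.imread("pics/w3.png");H,S,V=cv2.split(cv2.cvtColor(b,cv2.COLOR_BGR2HSV))
m=((S<70)&(V>60)).astype(np.uint8);m[290:]=0
e=blob(m,(323,207));print("flange",e,ray("wrist",e[0],.008,T).round(4))
m=((abs(H.astype(int)-17)<8)&(S>110)&(V>60)).astype(np.uint8);m[240:]=0
ys,xs=np.nonzero(m);k=(abs(xs-322)<25)&(abs(ys-218)<20);print("post px",xs[k].min(),xs[k].max(),ys[k].min(),ys[k].max())
print("ring",ray("wrist",(322,218),.06,T).round(4),"tip",ray("wrist",(xs[k].mean(),ys[k].max()-2),.07,T).round(4))
E
```

```text
flange ((322.6999206542969, 206.45835876464844), (117.3720474243164, 119.40082550048828), 91.87419128417969) [0.4529 0.0024 0.008 ]
post px 317 328 207 229
ring [0.4542 0.003  0.06  ] tip [0.4495 0.0025 0.07  ]
```

Emit:
move_arm(
  commands=[
    [[0, 0.9, 3.9, 0], [0, 0.9, 3.9, 0], [0, 0.9, 3.9, 0], [0, 0.9, 3.9, 0], [0, 0.9, 3.9, 0], [0, 0.9, 3.9, 0], [0, 0.9, 3.9, 0], [0, 0.9, 3.9, 0]],
  ],
)

```text
clock: 10.4
tool_pos: [0.5263, -0.3109, 0.2001]
orientation: [-107.8, 89.8, 162.1]
force: [0.6, 1.3, 0.9]
opening: 0.0876
```

Emit:
move_arm(
  commands=[
    [[0, 0.9, 3.9, 0], [0, 0.9, 3.9, 0], [0, 0, 0, 0], [0, 0, 0, 0], [0, 0, 0, 0]],
  ],
)

```text
clock: 10.9
tool_pos: [0.5443, -0.3867, 0.201]
orientation: [-115.9, 89.8, 154.1]
force: [0.0, -0.1, 0.3]
opening: 0.0876
```

```bash
python3 - <<'E'
from h import *
status(); T,b,d=wsnap("pics/w4.png");H,S,V=cv2.split(cv2.cvtColor(b,cv2.COLOR_BGR2HSV))
e=blob(((H<8)|(H>172))&(S>120)&(V>80));print(e,ray("wrist",e[0],.014,T).round(4),ray("wrist",e[0],.010,T).round(4),"nominal px",392.6*.06/.36)
E
```

```text
t 10.9 tcp [ 0.5443 -0.3867  0.201 ] x [-0.002  0.001 -1.   ] y [ 1.    -0.    -0.002] z [-0.    -1.    -0.001] op 0.0876 F [ 0.  -0.1  0.3]
((326.7698059082031, 204.38870239257812), (65.63618469238281, 65.77816009521484), 32.3786735534668) [ 0.5458 -0.3901  0.014 ] [ 0.5451 -0.3902  0.01  ] nominal px 65.43333333333334
```

Red ring is centred at (327,204), 65.7 px across against 65.4 px nominal, and agrees with the top-camera measurement. Descending to grasp.

Emit:
move_arm(
  commands=[
    [[3, 0.12, 0.34, 0], [4, 0, 0, 0], [4, 0, 0, 0], [3.5, 0, 0, 0], [2.5, 0, 0, 0], [1.5, 0, 0, 0], [0.7, 0, 0, 0], [0.3, 0, 0, 0]],
  ],
)

```text
clock: 11.75
tool_pos: [0.5466, -0.3905, 0.0079]
orientation: [50.4, 90.0, -39.6]
force: [-0.1, -0.6, 0.8]
opening: 0.0879
```

Emit:
move_arm(
  commands=[
    [[0, 0, 0, 0], [0, 0, 0, 0], [0, 0, 0, 0]],
  ],
)

```text
clock: 12.05
tool_pos: [0.5468, -0.3911, 0.0088]
orientation: [67.7, 89.9, -22.3]
force: [-0.1, 0.4, 0.3]
opening: 0.0875
```

Emit:
move_arm(
  commands=[
    [[0.4, 0, 0, 0], [0.1, 0, 0, 0], [0, 0, 0, 0], [0, 0, 0, 0]],
  ],
)

```text
clock: 12.45
tool_pos: [0.5461, -0.3908, 0.0025]
orientation: [-101.1, 90.0, 168.9]
force: [0.7, 0.2, -0.1]
opening: 0.0873
```

Emit:
move_arm(
  commands=[
    [[0, 0, 0, 0], [0, 0, 0, 0], [0, 0, 0, 0], [0, 0, 0, 0], [0, 0, 0, 0], [0, 0, 0, 0], [0, 0, 0, 0], [0, 0, 0, 0]],
  ],
  jaw=5.5,
)

```text
clock: 13.25
tool_pos: [0.5462, -0.3909, 0.0026]
orientation: [40.8, 90.0, -49.2]
force: [-0.6, -0.0, -0.2]
opening: 0.0597
```

Emit:
move_arm(
  commands=[
    [[-1, 0, 0, 0], [-2, 0, 0, 0], [-3, 0, 0, 0], [-4, 0, 0, 0], [-3, 0, 0, 0], [-2, 0, 0, 0], [0, 0, 0, 0], [0, 0, 0, 0]],
  ],
)

```text
clock: 14.05
tool_pos: [0.5462, -0.3908, 0.1535]
orientation: [80.1, 89.9, -9.9]
force: [-0.6, -1.0, -2.2]
opening: 0.0594
```

```bash
python3 - <<'E'
from h import *
status(); T,b,d=wsnap("pics/w5.png");cv2.imwrite("pics/w5c.png",b[150:450,140:500])
E
```

```text
t 14.05 tcp [ 0.5462 -0.3908  0.1535] x [ 0.001 -0.    -1.   ] y [ 1.    -0.001  0.001] z [-0.001 -1.     0.   ] op 0.0594 F [-0.6 -1.  -2.2]
```

View pics/w5c.png

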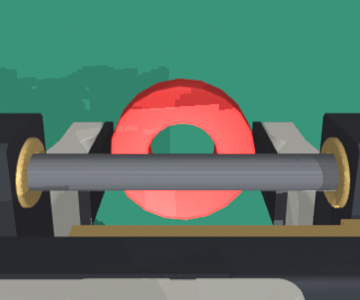

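The red ring is held level between the pads, centred near (183,148) in the crop. Carrying it to the stand.

Emit:
move_arm(
  commands=[
    [[0, -0.47, -2, 0], [0, -0.94, -4, 0], [0, -0.94, -4, 0], [0, -0.94, -4, 0], [0, -0.94, -4, 0], [0, -0.94, -4, 0], [0, -0.94, -4, 0], [0, -0.94, -4, 0]],
  ],
)

```text
clock: 14.9
tool_pos: [0.4745, -0.0895, 0.1516]
orientation: [-81.2, 89.9, -171.2]
force: [0.9, 0.0, -0.4]
opening: 0.0596
```

Emit:
move_arm(
  commands=[
    [[0, -0.94, -4, 0], [0, -0.8, -3.4, 0], [0, -0.45, -1.93, 0], [0, 0, 0, 0], [0, 0, 0, 0], [0, 0, 0, 0]],
  ],
)

```text
clock: 15.5
tool_pos: [0.4537, 0.002, 0.1521]
orientation: [-64.8, 89.9, -154.9]
force: [-0.0, 0.1, -0.4]
opening: 0.0595
```

Next I descend from 0.152 to about 0.066, then feel for contact.

Emit:
move_arm(
  commands=[
    [[1, 0, 0, 0], [2, 0, 0, 0], [2, 0, 0, 0], [1.5, 0, 0, 0], [1, 0, 0, 0], [0.6, 0, 0, 0], [0.3, 0, 0, 0], [0, 0, 0, 0]],
  ],
)

```text
clock: 16.3
tool_pos: [0.454, 0.0024, 0.0685]
orientation: [-47.2, 90.0, -137.3]
force: [0.7, -0.8, -0.2]
opening: 0.0594
```

Emit:
move_arm(
  commands=[
    [[0.2, 0, 0, 0], [0, 0, 0, 0], [0, 0, 0, 0]],
  ],
)

```text
clock: 16.6
tool_pos: [0.4541, 0.0026, 0.0669]
orientation: [111.8, 90.0, 21.8]
force: [0.1, -1.2, 0.1]
opening: 0.0594
```

Emit:
move_arm(
  commands=[
    [[0.2, 0, 0, 0], [0.1, 0, 0, 0], [0, 0, 0, 0], [0, 0, 0, 0]],
  ],
)

```text
clock: 17.0
tool_pos: [0.4539, 0.0025, 0.0635]
orientation: [-57.8, 90.0, -147.9]
force: [0.3, 0.1, -0.4]
opening: 0.0594
```

Emit:
move_arm(
  commands=[
    [[0.1, 0, 0, 0], [0, 0, 0, 0], [0, 0, 0, 0]],
  ],
)

```text
clock: 17.3
tool_pos: [0.4539, 0.0025, 0.0625]
orientation: [-88.0, 90.0, -178.0]
force: [-0.1, -0.0, -1.1]
opening: 0.0596
```

Emit:
move_arm(
  commands=[
    [[0.1, 0, 0, 0], [0, 0, 0, 0], [0, 0, 0, 0]],
  ],
)

```text
clock: 17.6
tool_pos: [0.454, 0.0025, 0.0624]
orientation: [74.3, 90.0, -15.7]
force: [-4.8, 0.9, 11.5]
opening: 0.0594
```

Contact came at the expected height (0.0624, 11 N). Releasing, rising, then over to the white element.

Emit:
move_arm(
  commands=[
    [[0, 0, 0, 0], [0, 0, 0, 0], [0, 0, 0, 0], [0, 0, 0, 0], [0, 0, 0, 0], [0, 0, 0, 0], [0, 0, 0, 0], [0, 0, 0, 0]],
  ],
  jaw=8.76,
)

```text
clock: 18.4
tool_pos: [0.4539, 0.0025, 0.0616]
orientation: [120.6, 90.0, 30.5]
force: [-0.1, -0.1, 0.4]
opening: 0.0876
```

Emit:
move_arm(
  commands=[
    [[-1, 0, 0, 0], [-2, 0, 0, 0], [-3, 0, 0, 0], [-4, 0, 0, 0], [-3, 0, 0, 0], [-2, 0, 0, 0], [0, 0, 0, 0], [0, 0, 0, 0]],
  ],
)

```text
clock: 19.2
tool_pos: [0.4539, 0.0026, 0.2123]
orientation: [123.3, 89.9, 33.2]
force: [-0.6, -0.4, -0.7]
opening: 0.0879
```

```bash
python3 - <<'E'
from h import *
status(); T,b,d=wsnap("pics/w6.png");H,S,V=cv2.split(cv2.cvtColor(b,cv2.COLOR_BGR2HSV))
e=blob(((H<8)|(H>172))&(S>120)&(V>60));print(e,ray("wrist",e[0],.074,T).round(4))
E
```

```text
t 19.2 tcp [0.4539 0.0026 0.2123] x [ 0.001  0.001 -1.   ] y [ 1.    -0.001  0.001] z [-0.001 -1.    -0.001] op 0.0879 F [-0.6 -0.4 -0.7]
((322.61480712890625, 218.89907836914062), (74.06864166259766, 74.63887023925781), 102.10467529296875) [0.4541 0.0028 0.074 ]
```

Emit:
move_arm(
  commands=[
    [[0, -1.21, 3.72, 0], [0, -1.21, 3.72, 0], [0, -1.21, 3.72, 0], [0, -1.21, 3.72, 0], [0, -1.21, 3.72, 0], [0, -1.21, 3.72, 0], [0, -1.21, 3.72, 0], [0, -1.21, 3.72, 0]],
  ],
)

```text
clock: 20.05
tool_pos: [0.3557, -0.2963, 0.2107]
orientation: [-110.1, 89.9, 159.9]
force: [0.9, -1.1, 0.0]
opening: 0.0879
```

Emit:
move_arm(
  commands=[
    [[0, 0, 0, 0], [0, 0, 0, 0], [0, 0, 0, 0]],
  ],
)

```text
clock: 20.35
tool_pos: [0.3568, -0.2945, 0.2109]
orientation: [-114.6, 89.9, 155.4]
force: [-0.5, 0.5, -0.1]
opening: 0.0876
```

```bash
python3 - <<'E'
from h import *
status(); T,b,d=wsnap("pics/w7.png");H,S,V=cv2.split(cv2.cvtColor(b,cv2.COLOR_BGR2HSV))
m=(S<60)&(V>90);m[290:]=0
q=proj("wrist",(.356,-.295,.03),T);e=blob(m,q);print(q,e,ray("wrist",e[0],.03,T).round(4))
a=cv2.imread("pics/w6.png")[100:350,170:470]
cv2.imwrite("pics/w67.png",np.hstack([a,b[100:350,170:470]]))
E
```

```text
t 20.35 tcp [ 0.3568 -0.2945  0.2109] x [-0.001  0.001 -1.   ] y [ 1.    -0.    -0.001] z [-0.    -1.    -0.001] op 0.0876 F [-0.5  0.5 -0.1]
[323.34406678 208.52634005] ((321.6708068847656, 208.1697998046875), (69.79647064208984, 72.3299331665039), 1.0468040704727173) [ 0.3563 -0.2935  0.03  ]
```

View pics/w67.png

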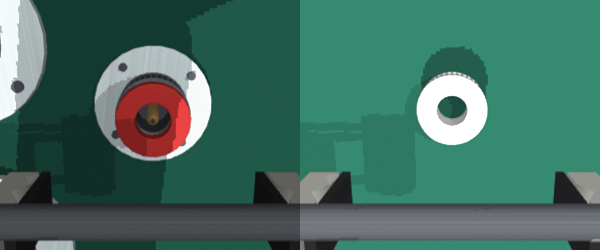

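Red sits flat and centred at (.4541, .0028). The white element's top is near (322,210). Grasping it.

Emit:
move_arm(
  commands=[
    [[2.5, -0.1, -0.08, 0], [4, 0, 0, 0], [4, 0, 0, 0], [4, 0, 0, 0], [3, 0, 0, 0], [1.6, 0, 0, 0], [0.7, 0, 0, 0], [0.3, 0, 0, 0]],
  ],
)

```text
clock: 21.2
tool_pos: [0.3564, -0.2936, 0.0102]
orientation: [-99.2, 90.0, 170.9]
force: [0.4, -0.2, 0.3]
opening: 0.0877
```

Emit:
move_arm(
  commands=[
    [[0, 0, 0, 0], [0, 0, 0, 0], [0, 0, 0, 0], [0, 0, 0, 0]],
  ],
)

```text
clock: 21.6
tool_pos: [0.3564, -0.2944, 0.0113]
orientation: [74.0, 89.9, -16.1]
force: [0.3, -0.1, 0.3]
opening: 0.0878
```

Emit:
move_arm(
  commands=[
    [[0, 0, 0, 0], [0, 0, 0, 0], [0, 0, 0, 0], [0, 0, 0, 0], [0, 0, 0, 0], [0, 0, 0, 0], [0, 0, 0, 0], [0, 0, 0, 0]],
  ],
  jaw=5.5,
)

```text
clock: 22.4
tool_pos: [0.3559, -0.2943, 0.0106]
orientation: [-96.1, 90.0, 173.8]
force: [-0.3, -0.5, -0.6]
opening: 0.0581
```

Emit:
move_arm(
  commands=[
    [[-1, 0, 0, 0], [-2, 0, 0, 0], [-3, 0, 0, 0], [-4, 0, 0, 0], [-4, 0, 0, 0], [-2, 0, 0, 0], [-1, 0, 0, 0], [0, 0, 0, 0]],
  ],
)

```text
clock: 23.2
tool_pos: [0.3564, -0.2943, 0.1818]
orientation: [75.6, 89.9, -14.4]
force: [0.2, 0.8, -0.4]
opening: 0.0583
```

Emit:
move_arm(
  commands=[
    [[0, 0, 0, 0], [0, 0, 0, 0]],
  ],
)

```text
clock: 23.4
tool_pos: [0.3551, -0.2939, 0.1791]
orientation: [-111.8, 89.8, 158.2]
force: [-0.9, 0.3, 0.5]
opening: 0.058
```

The opening is 58 mm rather than 60, so I'm checking the grasp before carrying it.

```bash
python3 - <<'E'
from h import *
status(); T,b,d=wsnap("pics/w8.png"); p,d=snapshot("scene"); q=proj("scene",(.356,-.294,.19)).astype(int);print(q)
s=cv2.resize(p[q[1]-50:q[1]+50,max(q[0]-50,0):q[0]+50,::-1],(300,300),interpolation=2)
cv2.imwrite("pics/w8c.png",np.hstack([b[150:450,140:500],s]))
E
```

```text
t 23.4 tcp [ 0.3551 -0.2939  0.1791] x [-0.003  0.001 -1.   ] y [ 1.    -0.001 -0.003] z [-0.001 -1.    -0.001] op 0.058 F [-0.9  0.3  0.5]
[187 132]
```

View pics/w8c.png

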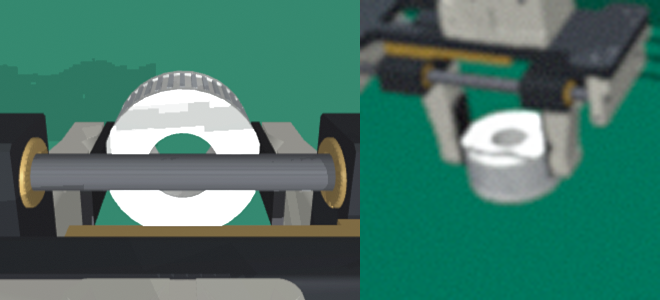

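White is level and centred between the pads. Carrying it over.

Emit:
move_arm(
  commands=[
    [[0, 0.5, -1.5, 0], [0, 1.25, -3.8, 0], [0, 1.25, -3.8, 0], [0, 1.25, -3.8, 0], [0, 1.25, -3.8, 0], [0, 1.25, -3.8, 0], [0, 1.25, -3.8, 0], [0, 1.25, -3.8, 0]],
  ],
)

```text
clock: 24.3
tool_pos: [0.4486, -0.0117, 0.18]
orientation: [-64.6, 89.9, -154.6]
force: [0.8, 0.5, -1.7]
opening: 0.0579
```

Emit:
move_arm(
  commands=[
    [[0, 0.53, -1.55, 0], [0, 0, 0, 0], [0, 0, 0, 0], [0, 0, 0, 0]],
  ],
)

```text
clock: 24.7
tool_pos: [0.4534, 0.0013, 0.1802]
orientation: [-66.1, 89.9, -156.2]
force: [-0.1, -0.2, -1.2]
opening: 0.0581
```

```bash
python3 - <<'E'
from h import *
status(); T,b,d=wsnap("pics/w9.png");H,S,V=cv2.split(cv2.cvtColor(b,cv2.COLOR_BGR2HSV))
z=T[2,3]; tz=toolT()[2,3]
b8=b
r=((S<40)&(V>170)).astype(np.uint8)
for row in(290,300,345,350,360): 
    x=np.nonzero(r[row,230:420])[0]; print(row,x.min()+230 if len(x) else None,x.max()+230 if len(x) else None)
print("expected top-face points y+-30,x+-30:",[proj("wrist",(T_:=toolT()[:3,3])+[dx,dy,.0195],T).round(0) for dx,dy in((0,.03),(0,-.03),(.03,0),(-.03,0),(0,0))])
E
```

```text
t 24.7 tcp [0.4534 0.0013 0.1802] x [-0.001 -0.    -1.   ] y [ 1.    -0.001 -0.001] z [-0.001 -1.     0.   ] op 0.0581 F [-0.1 -0.2 -1.2]
290 None None
300 None None
345 289 307
350 290 326
360 290 326
expected top-face points y+-30,x+-30: [array([246., 312.]), array([401., 312.]), array([323., 237.]), array([323., 379.]), array([323., 312.])]
```

The expected top edge of the held part is row 237, and I see about 238, so it is centred in the hand. Lowering.

Emit:
move_arm(
  commands=[
    [[1, 0.03, -0.1, 0], [2, 0, 0, 0], [2, 0, 0, 0], [1.8, 0, 0, 0], [1.1, 0, 0, 0], [0.7, 0, 0, 0], [0.3, 0, 0, 0], [0, 0, 0, 0]],
  ],
)

```text
clock: 25.55
tool_pos: [0.4543, 0.0031, 0.0915]
orientation: [-26.6, 90.0, -116.6]
force: [0.0, 1.2, -1.1]
opening: 0.0582
```

Emit:
move_arm(
  commands=[
    [[0.2, 0, 0, 0], [0.1, 0, 0, 0], [0, 0, 0, 0], [0, 0, 0, 0]],
  ],
)

```text
clock: 25.95
tool_pos: [0.4543, 0.0033, 0.0888]
orientation: [110.6, 90.0, 20.6]
force: [0.0, -0.3, -1.2]
opening: 0.0579
```

Emit:
move_arm(
  commands=[
    [[0.2, 0, 0, 0], [0.1, 0, 0, 0], [0, 0, 0, 0], [0, 0, 0, 0]],
  ],
)

```text
clock: 26.35
tool_pos: [0.4542, 0.0032, 0.0855]
orientation: [-59.9, 90.0, -150.0]
force: [-0.5, 0.4, -1.1]
opening: 0.0582
```

Emit:
move_arm(
  commands=[
    [[0.1, 0, 0, 0], [0, 0, 0, 0], [0, 0, 0, 0]],
  ],
)

```text
clock: 26.65
tool_pos: [0.4542, 0.0032, 0.0846]
orientation: [177.9, 90.0, 87.9]
force: [0.1, 0.0, -1.4]
opening: 0.0578
```

Emit:
move_arm(
  commands=[
    [[0.1, 0, 0, 0], [0, 0, 0, 0], [0, 0, 0, 0]],
  ],
)

```text
clock: 26.95
tool_pos: [0.4544, 0.0032, 0.0845]
orientation: [84.4, 90.0, -5.6]
force: [-3.8, 1.2, 10.6]
opening: 0.0584
```

Contact at the expected height. Releasing, rising, checking, then over to the cap.

Emit:
move_arm(
  commands=[
    [[0, 0, 0, 0], [0, 0, 0, 0], [0, 0, 0, 0], [0, 0, 0, 0], [0, 0, 0, 0], [0, 0, 0, 0], [0, 0, 0, 0], [0, 0, 0, 0]],
  ],
  jaw=8.76,
)

```text
clock: 27.75
tool_pos: [0.4542, 0.0032, 0.0835]
orientation: [-59.0, 90.0, -149.0]
force: [0.6, 0.3, 0.1]
opening: 0.0874
```

Emit:
move_arm(
  commands=[
    [[-1, 0, 0, 0], [-2, 0, 0, 0], [-3, 0, 0, 0], [-4, 0, 0, 0], [-3, 0, 0, 0], [-1.5, 0, 0, 0], [0, 0, 0, 0], [0, 0, 0, 0]],
  ],
)

```text
clock: 28.55
tool_pos: [0.454, 0.0032, 0.2288]
orientation: [135.9, 89.9, 45.8]
force: [-0.6, 0.9, -0.5]
opening: 0.0877
```

```bash
python3 - <<'E'
from h import *
status(); T,b,d=wsnap("pics/w10.png"); print(proj("wrist",(.454,.003,.104),T))
p,d=snapshot("scene"); q=proj("scene",(.454,.002,.06)).astype(int); s=cv2.resize(p[q[1]-40:q[1]+40,q[0]-40:q[0]+40,::-1],(300,300),interpolation=2)
cv2.imwrite("pics/w10c.png",np.hstack([b[100:400,160:480],s]))
E
```

```text
t 28.55 tcp [0.454  0.0032 0.2288] x [ 0.001  0.001 -1.   ] y [ 1.    -0.001  0.001] z [-0.001 -1.    -0.001] op 0.0877 F [-0.6  0.9 -0.5]
[323.15040854 223.15037632]
```

View pics/w10c.png

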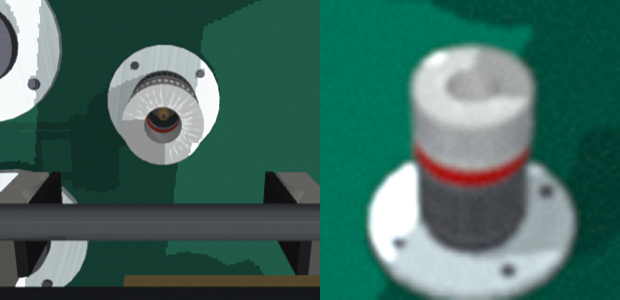

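Emit:
move_arm(
  commands=[
    [[0, -0.7, -3.7, 0], [0, -0.7, -3.7, 0], [0, -0.7, -3.7, 0], [0, -0.7, -3.7, 0], [0, -0.7, -3.7, 0], [0, -0.7, -3.7, 0], [0, -0.7, -3.7, 0], [0, -0.7, -3.7, 0]],
  ],
)

```text
clock: 29.45
tool_pos: [0.3974, 0.3003, 0.2275]
orientation: [-32.5, 89.9, -122.5]
force: [0.0, 0.2, 1.0]
opening: 0.0877
```

Emit:
move_arm(
  commands=[
    [[0, 0, 0, 0], [0, 0, 0, 0], [0, 0, 0, 0]],
  ],
)

```text
clock: 29.75
tool_pos: [0.3981, 0.2984, 0.2278]
orientation: [-33.1, 89.9, -123.1]
force: [0.4, -0.5, -0.3]
opening: 0.0872
```

```bash
python3 - <<'E'
from h import *
status(); T,b,d=wsnap("pics/w11.png");H,S,V=cv2.split(cv2.cvtColor(b,cv2.COLOR_BGR2HSV))
m=(abs(H.astype(int)-106)<12)&(S>100)&(V>60)
e=blob(m);print(e,ray("wrist",e[0],.026,T).round(4))
w=(S<50)&(V>150);e2=blob(w,e[0]);print("dot",e2,ray("wrist",e2[0],.026,T).round(4))
E
```

```text
t 29.75 tcp [0.3981 0.2984 0.2278] x [-0.001 -0.002 -1.   ] y [ 1.    -0.001 -0.001] z [-0.001 -1.     0.002] op 0.0872 F [ 0.4 -0.5 -0.3]
((318.1192932128906, 202.00668334960938), (63.68611526489258, 65.24398040771484), 6.197113990783691) [0.3992 0.3023 0.026 ]
dot ((318.1966857910156, 203.876953125), (20.297094345092773, 20.551855087280273), 76.00409698486328) [0.3975 0.3022 0.026 ]
```

The stack is straight: grey, red, white, centred near (323,223) as predicted. The cap's white dot is at (318,204), so the cap is at (.3975, .3022). Grasping it.

Emit:
move_arm(
  commands=[
    [[3, -0.05, -0.37, 0], [4, 0, 0, 0], [4, 0, 0, 0], [4, 0, 0, 0], [3.5, 0, 0, 0], [2, 0, 0, 0], [1, 0, 0, 0], [0.4, 0, 0, 0]],
  ],
)

```text
clock: 30.6
tool_pos: [0.398, 0.302, 0.009]
orientation: [-27.7, 89.9, -117.8]
force: [-0.6, -0.6, 1.2]
opening: 0.0874
```

Emit:
move_arm(
  commands=[
    [[0, 0, 0, 0], [0, 0, 0, 0], [0, 0, 0, 0], [0, 0, 0, 0]],
  ],
)

```text
clock: 31.0
tool_pos: [0.3981, 0.3034, 0.0104]
orientation: [148.6, 89.9, 58.6]
force: [0.4, -0.7, -0.1]
opening: 0.0876
```

Emit:
move_arm(
  commands=[
    [[0, 0, 0, 0], [0, 0, 0, 0], [0, 0, 0, 0], [0, 0, 0, 0], [0, 0, 0, 0], [0, 0, 0, 0], [0, 0, 0, 0], [0, 0, 0, 0]],
  ],
  jaw=5.5,
)

```text
clock: 31.8
tool_pos: [0.3978, 0.3029, 0.0096]
orientation: [-36.2, 90.0, -126.2]
force: [-0.4, -1.5, 1.6]
opening: 0.0593
```

Emit:
move_arm(
  commands=[
    [[-1, 0, 0, 0], [-2, 0, 0, 0], [-3, 0, 0, 0], [-4, 0, 0, 0], [-4, 0, 0, 0], [-3, 0, 0, 0], [-2, 0, 0, 0], [0, 0, 0, 0]],
  ],
)

```text
clock: 32.6
tool_pos: [0.3989, 0.3042, 0.2035]
orientation: [143.0, 89.6, 53.0]
force: [0.4, 0.6, -1.1]
opening: 0.0594
```

Emit:
move_arm(
  commands=[
    [[0, 0, 0, 0], [0, 0, 0, 0]],
  ],
)

```text
clock: 32.8
tool_pos: [0.3973, 0.3023, 0.1988]
orientation: [-45.6, 89.9, -135.6]
force: [-0.4, 0.2, -0.7]
opening: 0.0594
```

```bash
python3 - <<'E'
from h import *
status(); T,b,d=wsnap("pics/w12.png");cv2.imwrite("pics/w12c.png",b[150:450,140:500])
print([proj("wrist",toolT()[:3,3]+[dx,dy,.02],T).round(0)-(140,150) for dx,dy in((0,.03),(0,-.03),(.03,0),(0,0))])
E
```

```text
t 32.8 tcp [0.3973 0.3023 0.1988] x [-0.001 -0.001 -1.   ] y [ 1.    -0.001 -0.001] z [-0.001 -1.     0.001] op 0.0594 F [-0.4  0.2 -0.7]
[array([105., 162.]), array([261., 162.]), array([183.,  87.]), array([183., 162.])]
```

View pics/w12c.png

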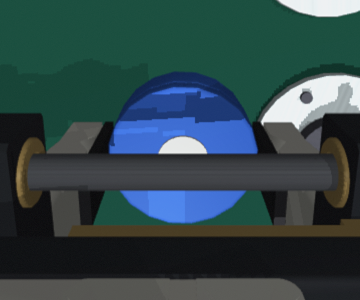

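The cap is held level and centred, with its top edge at row 87 as expected. Carrying it over and lowering.

Emit:
move_arm(
  commands=[
    [[0, 0.28, 1.5, 0], [0, 0.72, 3.8, 0], [0, 0.72, 3.8, 0], [0, 0.72, 3.8, 0], [0, 0.72, 3.8, 0], [0, 0.72, 3.8, 0], [0, 0.72, 3.8, 0], [0, 0.72, 3.8, 0]],
  ],
)

```text
clock: 33.65
tool_pos: [0.4503, 0.0197, 0.1991]
orientation: [-65.2, 89.9, -155.3]
force: [0.7, 0.8, -0.5]
opening: 0.0593
```

Emit:
move_arm(
  commands=[
    [[0, 0.33, 1.8, 0], [0, 0, 0, 0], [0, 0, 0, 0], [0, 0, 0, 0]],
  ],
)

```text
clock: 34.05
tool_pos: [0.4539, 0.0041, 0.1993]
orientation: [-72.1, 90.0, -162.1]
force: [-0.6, 0.1, 0.2]
opening: 0.0591
```

Emit:
move_arm(
  commands=[
    [[1, 0, 0, 0], [2, 0, 0, 0], [1.8, 0, 0, 0], [1.3, 0, 0, 0], [0.9, 0, 0, 0], [0.5, 0, 0, 0], [0.3, 0, 0, 0], [0, 0, 0, 0]],
  ],
)

```text
clock: 34.85
tool_pos: [0.4543, 0.0041, 0.1215]
orientation: [-45.8, 90.0, -135.8]
force: [0.2, 0.5, -0.3]
opening: 0.0594
```

Emit:
move_arm(
  commands=[
    [[0, 0, 0, 0], [0, 0, 0, 0]],
  ],
)

```text
clock: 35.05
tool_pos: [0.4546, 0.004, 0.1221]
orientation: [110.4, 89.9, 20.4]
force: [-0.1, 0.2, -1.4]
opening: 0.0593
```

Emit:
move_arm(
  commands=[
    [[0.3, 0, 0.1, 0], [0.2, 0, 0, 0], [0.1, 0, 0, 0], [0, 0, 0, 0], [0, 0, 0, 0]],
  ],
)

```text
clock: 35.55
tool_pos: [0.4542, 0.0029, 0.1155]
orientation: [-40.2, 90.0, -130.3]
force: [-0.6, -0.2, -1.4]
opening: 0.0593
```

Emit:
move_arm(
  commands=[
    [[0.1, 0, 0, 0], [0, 0, 0, 0], [0, 0, 0, 0]],
  ],
)

```text
clock: 35.85
tool_pos: [0.4542, 0.0029, 0.1145]
orientation: [-55.5, 90.0, -145.5]
force: [-0.0, -0.6, -1.1]
opening: 0.0597
```

Emit:
move_arm(
  commands=[
    [[0.1, 0, 0, 0], [0, 0, 0, 0], [0, 0, 0, 0]],
  ],
)

```text
clock: 36.15
tool_pos: [0.4543, 0.0029, 0.1136]
orientation: [101.1, 90.0, 11.1]
force: [-0.3, -0.0, -1.3]
opening: 0.0598
```

Emit:
move_arm(
  commands=[
    [[0.1, 0, 0, 0], [0, 0, 0, 0], [0, 0, 0, 0]],
  ],
)

```text
clock: 36.45
tool_pos: [0.4548, 0.0029, 0.1135]
orientation: [87.3, 89.9, -2.7]
force: [-2.2, 0.2, 9.1]
opening: 0.0588
```

Contact. Releasing and retreating, then a final look.

Emit:
move_arm(
  commands=[
    [[0, 0, 0, 0], [0, 0, 0, 0], [0, 0, 0, 0], [0, 0, 0, 0], [0, 0, 0, 0], [0, 0, 0, 0], [0, 0, 0, 0], [0, 0, 0, 0]],
  ],
  jaw=8.76,
)

```text
clock: 37.25
tool_pos: [0.4542, 0.0029, 0.1125]
orientation: [-60.0, 90.0, -150.0]
force: [-0.1, -0.1, 0.6]
opening: 0.0875
```

Emit:
move_arm(
  commands=[
    [[-1, 0, 0, 0], [-2, 0, 0, 0], [-3, 0, 0, 0], [-4, 0, 0, 0], [-3, 0, 0, 0], [-1, 0, 0, 0], [0, 0, 0, 0], [0, 0, 0, 0]],
  ],
)

```text
clock: 38.05
tool_pos: [0.4536, 0.0029, 0.2519]
orientation: [-104.2, 89.9, 165.7]
force: [0.1, -0.8, 0.3]
opening: 0.0875
```

```bash
python3 - <<'E'
from h import *
status(); T,b,d=wsnap("pics/w13.png");H,S,V=cv2.split(cv2.cvtColor(b,cv2.COLOR_BGR2HSV))
m=(abs(H.astype(int)-106)<12)&(S>100)&(V>60);e=blob(m);e2=blob((S<50)&(V>120),e[0]);print("dot",e2,ray("wrist",e2[0],.13,T).round(4))
p,d=snapshot("scene"); q=proj("scene",(.454,.002,.07)).astype(int); s=cv2.resize(p[q[1]-45:q[1]+45,q[0]-45:q[0]+45,::-1],(300,300),interpolation=2)
s0=cv2.imread("pics/scene0.png")[:,:,::-1]
for n,(x0,x1,y0,y1) in{"tape":(480,545,280,335),"glue":(200,245,260,322)}.items(): print(n,np.abs(p[y0:y1,x0:x1].astype(int)-s0[y0:y1,x0:x1]).mean())
cv2.imwrite("pics/w13c.png",np.hstack([b[100:400,160:480],s]))
E
```

```text
t 38.05 tcp [0.4536 0.0029 0.2519] x [-0.001  0.    -1.   ] y [ 1.    -0.001 -0.001] z [-0.001 -1.    -0.   ] op 0.0875 F [ 0.1 -0.8  0.3]
dot ((322.3052673339844, 223.5176544189453), (25.53291893005371, 26.10877799987793), 85.32508850097656) [0.4539 0.0032 0.13  ]
tape 9.094079254079254
glue 5.027359617682198
```

View pics/w13c.png

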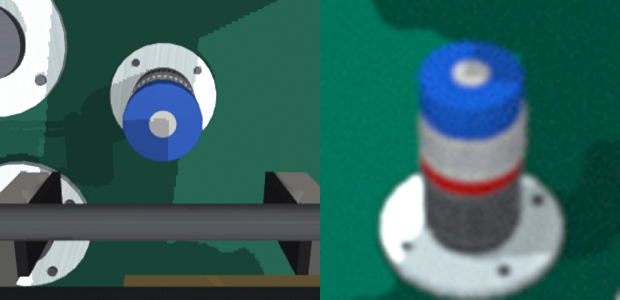

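The full stack stands straight and the gripper is clear of it. Handing in.

```bash
python3 -c "from plant import *; print(close_job())"
```

```text
the job is handed in; nothing more can be done
None
```

The full stack is on the smallest stand (109 mm flange), in order from the bottom: grey element, red spacer, white element, blue cap with its closed side up. I lowered each part until the wrist felt contact, then let go. The job was handed in at about 38 s of the 104 s allowed; no verdict was reported.

**Last checks**
- **Centring:** the cap's dot measured at (0.4539, 0.0032), against a stand axis of about (0.453–0.454, 0.0024). That is roughly 1 mm off, with 12 mm allowed.
- **Heights:** each part touched down where it should, to within about 1 mm. The hardest press was about 16 N, when setting down the grey element.
- **Final view:** the scene camera shows a straight, upright stack, and the gripper is open and about 12 cm above the cap.
- **Tape roll and glue bottle:** I never went near either. The only final check was a before/after image comparison around each, which showed small differences. I put those down to shadows and did not measure their positions again.

**Readings that disagreed**
- **White element grip:** the jaws closed to 58 mm instead of 60 mm. A picture showed the part level and centred, so I carried on; the pads were probably on the pleats below the rim.
- **Grey element position:** the top and wrist cameras differed by 4 mm in x and 3 mm in y. I used the wrist reading.
- **Post tip:** the wrist camera put the tip about 4 mm off the flange centre. I aimed by the flange centre.

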